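# Knock a ball bearing up out of its housing over a post

## Task

A ball bearing sits flush in the recess of one of the two aluminium bearing housings. Set that housing down over the upright post of the knock-out stand until it rests on the stand's base, so that the post pokes through the hole underneath and pushes the bearing up out of its recess. Then take the raised bearing off and set it down (do not drop it) lying flat in the white tray, leaving the housing sitting down on the stand.

Things in the scene. Friction and masses are not known exactly. Their poses are not given: they have to be found in the camera images.
- housing_mid (a point): Loose aluminium housing with the bearing in it, about 0.3 kg: round boss 64 mm across, 44 mm tall; two low ears (30 mm wide, 10 mm tall) reach 56 mm out along its x axis, so grip the boss across its y. Recess in the top 49.6 mm wide, 14 mm deep; access hole below it 41 mm, flared to 48 mm underneath. Point: on its axis, 22 mm above its underside. An empty twin stands 100 mm or more away.
- bearing_mid (a point): Loose steel ball bearing, outer diameter 47 mm, 14 mm thick, bore 20 mm, 0.11 kg. Point: its centre, half-way through; z is its axis. At first it lies in the recess, its top level with the housing's top, about 1 mm play all round. With the housing fully down on the stand it rests on the post and stands 10 mm proud, its lower 4 mm still in the recess.
- post_top (a point): Knock-out stand, fixed: flat dark steel base 120 x 100 x 12 mm with one upright round steel post, 27 mm in diameter, 40 mm tall above the base, tapered to 24 mm at its top. Point: centre of the post's flat top, 52 mm above the bench; z is up. With the housing fully down on the base, the housing's point is 18 mm below this one.
- tray_in (a point): Loose shallow white plastic tray, 148 mm along its x by 208 mm along its y, 30 mm tall, with a nearly flat floor about 110 x 170 mm. Point: centre of the tray on its floor, 6 mm above the bench; z is up.
Things that resemble listed ones, but are neither listed nor needed, are in the scene too. What is meant by the part that bears bearing_mid is not purple, and is the larger of those in its own colour.

How it is judged:
On the way:
1. the housing is down over the post and the bearing has been pushed up in its recess by the post (horizontal distance between housing_mid and post_top below 0.012 m and z of housing_mid in the frame of post_top below -0.014 m and angle between housing_mid's own z axis and vertical below 0.17 rad and horizontal distance between bearing_mid and housing_mid below 0.006 m and z of bearing_mid in the frame of housing_mid between 0.02 and 0.03 m), for 0.2 s.
At the end, for the whole second after the job is handed in: The bearing lies flat (within 15 degrees) and still on the tray's floor, its centre within 56 mm of the tray's centre along the short side and 86 mm along the long side; the housing sits upright (within 10 degrees) over the post, at most 4 mm short of fully down on the stand's base (x of bearing_mid in the frame of tray_in between -0.056 and 0.056 m and y of bearing_mid in the frame of tray_in between -0.086 and 0.086 m and z of bearing_mid in the frame of tray_in below 0.018 m and (angle between bearing_mid's own z axis and vertical below 0.26 rad or angle between bearing_mid's own z axis and vertical above 2.88 rad) and linear speed of bearing below 0.02 m/s and angle between tray_in's own z axis and vertical below 0.1 rad and horizontal distance between housing_mid and post_top below 0.012 m and z of housing_mid in the frame of post_top below -0.014 m and angle between housing_mid's own z axis and vertical below 0.17 rad); the robot touches nothing.
It fails at once if the bearing is dropped (falls freely from more than about 30 mm) (distance between bearing_mid and housing_mid above 0.06 m and contact force between bearing and anything else below 0.02 N and linear speed of bearing above 0.8 m/s).
It also fails if it takes over 51 s, if anything falls off the work surface, if the arm or the gripper's body presses on something with over 40 N, if the wrist force passes 120 N, or if a joint passes its speed limit or range.

## Robot

A 7-joint arm with a two-finger parallel gripper is mounted at the origin on a cart in front of the work surface, level with it; the furniture and walls round the work are solid. World frame = base frame: x ahead of the robot, y to its left, z up, the work surface at z = 0. Lengths are in m, angles in rad, forces in N, time in s.
With the tool pointing down it reaches from about 0.425 to 0.925 m from the base axis. Payload 6.8 kg.
Tool frame: the origin (TCP) lies midway between the tips of the shut fingers; the grasp point (between the pads) lies 19 mm behind it; x points along the fingers, y is the direction in which the jaws open and shut, and the axes are right-handed (so a half turn about x gives the same grasp; the last joint's range is limited). The gripper opens to 85 mm and grips with 20 to 120 N. Pads are 22 mm wide; open, the fingers measure 114 mm over their backs; the gripper's body (76 mm by 85 mm) begins 54 mm behind the grasp point. The pads swing forward as they close: fully open they stand 13 mm farther back than shut.
Start: joints at [1.237, 0.477, 0.022, 1.555, -0.011, 1.109, -0.083], TCP at [0.151, -0.658, 0.231] pointing down, gripper open.
Joint ranges: [-2.96, 2.96], [-0.34, 2.1], [-1.41, 1.46], [0.24, 2.44], [-1.37, 4.51], [0.17, 1.92], [-2.96, 2.96]. Speed limits (rad/s): [2.39, 2.39, 3.14, 3.14, 3.14, 3.14, 3.14].

## Interface

Orientations are given as a rotation vector (axis times angle).
In Python, from bench import r, viewer, nets gives the robot as it stands.
- The arm moves only by the shell command python3 -m pendant 'ROWS' [FORCE]. ROWS is JSON, one flat list of numbers, 5 for each row, row after row: the finger opening in mm, from 0 to 85.4, then the shift along the tool's x, y, z in mm, then the turn about the tool's x in rad. A call has 1 to 20 rows; each row shifts and turns the commanded pose from where the row before left it, along the tool's axes as they then stand; what a row does not reach is not made up. A row lasts 1/8 s, in which the tool goes at most 62.5 mm and 10.7 degrees, less where a joint would pass 70% of its speed; a pose out of reach is approached as far as the arm can. A call with a gripper value outside its range is refused whole. The fingers move at their own pace and stop on an object; FORCE is the grip in N (left out, the last holds). Time passes only in rows, so rows that do not move let the fingers close. It gives the time, the measured TCP pose, the force and the opening at its end, in the units of the state.
- r.get_obs(): the state, without advancing time (a new reading comes with each control period).
- viewer.grab_frame(name): name is "scene" or "top"; returns (picture, depth): 400x640x3 uint8, red, green, blue; 400x640 float32, m along the optical axis (not along the pixel's ray), 0 where there is no reading.
- viewer.calibration(name): a dict with "mtx" (3x3 intrinsics, pixels), "world_to_cam" (4x4, takes a point from world to camera coordinates). Camera axes: x right, y up, looking along -z (the intrinsics and any distortion apply to the point x, -y, -z); pixel columns grow to the right and rows downward; lengths in m; the calibration is good to about 2 mm. A picture is of the moment at which its call begins. calibration takes no time and is no camera call.
- r.hand_in(): hands the job in, once; it reports no verdict.
Trained networks look in the newest picture that a camera, given by its name, has taken for a name from the list of things; names that differ only in an ending like _2 or _b are one class to them, and where a whole thing is asked for, a point or a joint stands for the part that bears it (a point fixed in the world has none). Each returns a list of dicts, best first, with "score" (0 to 1); they miss things now and then, are a little off and sometimes report something else, mostly with a low value. They report only what shows in the picture. A call takes as long as a camera call. They do not tell look-alikes from the thing itself.
- nets.look_for(name, camera): "location" ([x, y, z] in m, in world coordinates, good to about 4 mm: the middle of the surface that is visible of it).
- nets.silhouettes(name, camera): "mask" (400x640 bool, what is visible of it).
The state is a dict: "clock": time; "joints": joint angles; "qvel": joint speeds; "tau": joint torques, N m; "tcp_pos": TCP position; "orientation": TCP orientation; "contact_force": force on the tool from outside, world axes, zero at the start; "moment": the same for the moment, N m; "grip_width": finger opening in m.
Only numpy, scipy, OpenCV 4.12 (cv2) and the standard library are available. Lean on these libraries where they do the work, as an engineer would, in place of code of your own. Each camera call takes 0.05 s, during which the arm holds its last target. There are 200 camera calls.

## Working session

There is one attempt and no reset: what is moved stays moved. The work goes in short steps, Python scripts to look and compute and a shell command to move; the robot and the scene stay as the last step left them, time stands still between calls to the robot, and variables do not carry over. Pictures are saved under pics/ and viewed, about 8 in all and at most 12, crops included, and the job is handed in when it is done.

```bash
mkdir -p pics
cat > h.py <<'E'
import numpy as np,cv2
from bench import r,viewer,nets
from scipy.spatial.transform import Rotation as R
def pts(name,depth,mask=None):
    c=viewer.calibration(name);K=np.array(c["mtx"]);T=np.linalg.inv(np.array(c["world_to_cam"]))
    v,u=np.mgrid[:400,:640];d=depth
    P=np.stack([(u-K[0,2])/K[0,0]*d,-(v-K[1,2])/K[1,1]*d,-d,np.ones_like(d)],-1)@T.T
    return P[...,:3]
E
python3 - <<'E'
from h import *
for n in("scene","top"):
    p,d=viewer.grab_frame(n);cv2.imwrite(f"pics/{n}0.png",p[...,::-1]);np.save(f"{n}0.npy",d);
    print(n,{k:(np.round(v,3).tolist() if not isinstance(v,str) else v) for k,v in viewer.calibration(n).items()})
    for k in("housing_mid","bearing_mid","post_top","tray_in"):
        try:print(k,[(round(a["score"],2),np.round(a["location"],3).tolist()) for a in nets.look_for(k,n)])
        except Exception as e:print(k,e)
o=r.get_obs();print(o);print(R.from_rotvec(o["orientation"]).as_matrix().round(3))
E
```

```text
scene {'mtx': [[395.213, 0.0, 318.189], [0.0, 395.213, 195.329], [0.0, 0.0, 1.0]], 'world_to_cam': [[-0.498, -0.867, -0.015, 0.273], [0.497, -0.299, 0.814, -0.294], [-0.711, 0.398, 0.58, -0.686], [0.0, 0.0, 0.0, 1.0]]}
housing_mid [(0.81, [0.416, 0.282, 0.027])]
bearing_mid [(0.88, [0.384, 0.375, 0.013]), (0.65, [0.447, 0.277, 0.039]), (0.65, [0.418, 0.19, 0.012])]
post_top [(0.62, [0.485, 0.046, 0.013])]
tray_in [(0.87, [0.469, -0.286, 0.005]), (0.43, [0.417, 0.284, 0.029]), (0.22, [0.486, 0.045, 0.01])]
top {'mtx': [[447.522, 0.0, 322.63], [0.0, 447.522, 199.59], [0.0, 0.0, 1.0]], 'world_to_cam': [[-0.004, -1.0, -0.0, 0.038], [0.999, -0.004, 0.04, -0.488], [-0.04, -0.0, 0.999, -1.339], [0.0, 0.0, 0.0, 1.0]]}
housing_mid [(0.77, [0.434, 0.276, 0.03])]
bearing_mid [(0.58, [0.442, 0.281, 0.042]), (0.52, [0.391, 0.37, 0.011]), (0.42, [0.417, 0.19, 0.013])]
post_top [(0.95, [0.498, 0.037, 0.012]), (0.46, [0.46, -0.279, 0.001])]
tray_in [(0.94, [0.463, -0.281, 0.002])]
{'clock': 0.5, 'joints': array([ 1.23690969,  0.47704507,  0.0223908 ,  1.55543672, -0.01150317,
        1.10930859, -0.08307556]), 'qvel': array([-0.00073143, -0.00109642, -0.00047257, -0.00114695, -0.00056078,
       -0.00165203,  0.00153011]), 'tau': array([-1.39414875e-03, -5.95801592e+01,  1.60459556e+00, -2.81288964e+01,
        1.23451892e-02,  2.56061292e-03,  2.79327963e-05]), 'tcp_pos': array([ 0.15112307, -0.65785629,  0.23126195]), 'orientation': array([ 2.10195646,  0.23839556, -2.10194503]), 'contact_force': array([-0.04942962,  0.58374283, -0.59404589]), 'moment': array([0.05194291, 0.01822117, 0.00968722]), 'grip_width': 0.08568797999145371}
[[-0.     0.224 -0.975]
 [ 0.    -0.975 -0.224]
 [-1.    -0.    -0.   ]]
```

View pics/top0.png

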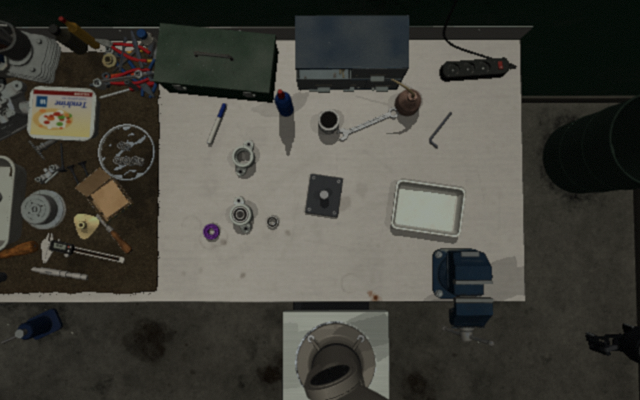

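View pics/scene0.png

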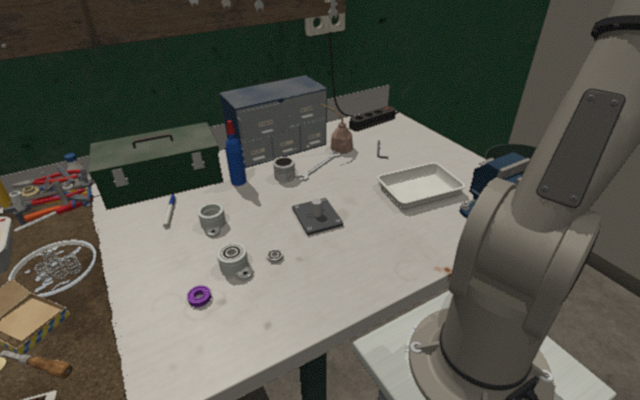

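The top picture shows the loaded housing at about (241,214), with its ears at about (247,198) and (238,231). The empty twin is at (243,155), the stand at (323,196) and the tray at (428,209). The purple ring (211,231) and the small bearing (272,222) are decoys. Next I'll fit the geometry.

Run:
```python
from h import *
p=cv2.imread("pics/top0.png");
for n in("top","scene"):
    P=pts(n,np.load(n+"0.npy"));d=np.load(n+"0.npy")
    def sel(c,rad,z0,z1):return P[(np.hypot(P[...,0]-c[0],P[...,1]-c[1])<rad)&(P[...,2]>z0)&(P[...,2]<z1)&(d>0)]
    def show(l,Q):
        if len(Q)<5:print(n,l,len(Q));return
        (c,s,a)=cv2.minAreaRect(Q[:,:2].astype(np.float32));cc=cv2.minEnclosingCircle(Q[:,:2].astype(np.float32))
        print(n,l,len(Q),"mean",Q.mean(0).round(4),"rect",np.round(c,4),np.round(s,4),round(a,1),"circ",np.round(cc[0],4),round(cc[1],4))
    show("boss",sel((.44,.28),.06,.036,.055))
    e=sel((.44,.28),.065,.005,.018);show("ears",e)
    if len(e)>5:
        w,v=np.linalg.eigh(np.cov(e[:,:2].T));print("ear dir",v[:,1],np.degrees(np.arctan2(v[1,1],v[0,1])),w)
    show("post",sel((.49,.04),.04,.042,.06));show("base",sel((.49,.04),.09,.007,.02))
    show("tray rim",sel((.463,-.28),.16,.02,.04));show("trayfloor",sel((.463,-.28),.05,-.01,.015))
    show("twin",sel((.57,.28),.06,.036,.055))
cv2.imwrite("pics/crop.png",cv2.resize(p[130:260,190:350],None,fx=5,fy=5,interpolation=cv2.INTER_CUBIC)[:600])
```

```text
top boss 318 mean [0.4446 0.2802 0.0424] rect [0.4449 0.2813] [0.0633 0.0588] 89.7 circ [0.4443 0.2808] 0.0323
top ears 158 mean [0.4433 0.2776 0.0093] rect [0.4458 0.2758] [0.1191 0.109 ] 86.5 circ [0.4401 0.2805] 0.0641
ear dir [-0.96439069 -0.26448176] -164.6638388383364 [0.00028705 0.00163175]
top post 64 mean [0.5016 0.0337 0.0507] rect [0.5023 0.0324] [0.0235 0.0236] 89.5 circ [0.5018 0.0337] 0.0132
top base 1169 mean [0.5013 0.0342 0.0115] rect [0.5006 0.0442] [0.1318 0.1687] 4.0 circ [0.4906 0.041 ] 0.0888
top tray rim 645 mean [ 0.454  -0.2867  0.0279] rect [ 0.427  -0.2718] [0.2103 0.2176] 81.6 circ [ 0.4365 -0.2739] 0.1363
top trayfloor 848 mean [ 0.4629 -0.28    0.0017] rect [ 0.4616 -0.2797] [0.098  0.0972] 89.1 circ [ 0.4628 -0.28  ] 0.05
top twin 86 mean [0.6012 0.2754 0.0428] rect [0.6043 0.2754] [0.0614 0.0366] 81.8 circ [0.6149 0.2737] 0.0312
scene boss 500 mean [0.4368 0.2807 0.0426] rect [0.439  0.2799] [0.0626 0.0624] 25.8 circ [0.4395 0.281 ] 0.033
scene ears 233 mean [0.4077 0.2785 0.0107] rect [0.4208 0.276 ] [0.0721 0.0507] 33.3 circ [0.4227 0.2761] 0.0399
ear dir [0.61777632 0.78635387] 51.84606888998066 [0.00011484 0.00033402]
scene post 76 mean [0.4936 0.0355 0.0497] rect [0.4965 0.0341] [0.0229 0.0256] 58.5 circ [0.4971 0.0332] 0.0139
scene base 1013 mean [0.4876 0.0383 0.0117] rect [0.4976 0.0342] [0.0995 0.1236] 81.6 circ [0.4966 0.0341] 0.0755
scene tray rim 683 mean [ 0.4518 -0.2872  0.0273] rect [ 0.4245 -0.2716] [0.2103 0.2146] 81.8 circ [ 0.4347 -0.2745] 0.1347
scene trayfloor 526 mean [ 0.4637 -0.2796  0.0022] rect [ 0.466  -0.2799] [0.0985 0.0913] 86.0 circ [ 0.463 -0.28 ] 0.05
scene twin 148 mean [0.5954 0.276  0.0419] rect [0.6023 0.2748] [0.0626 0.0467] 80.5 circ [0.6092 0.2733] 0.0317
```

View pics/crop.png

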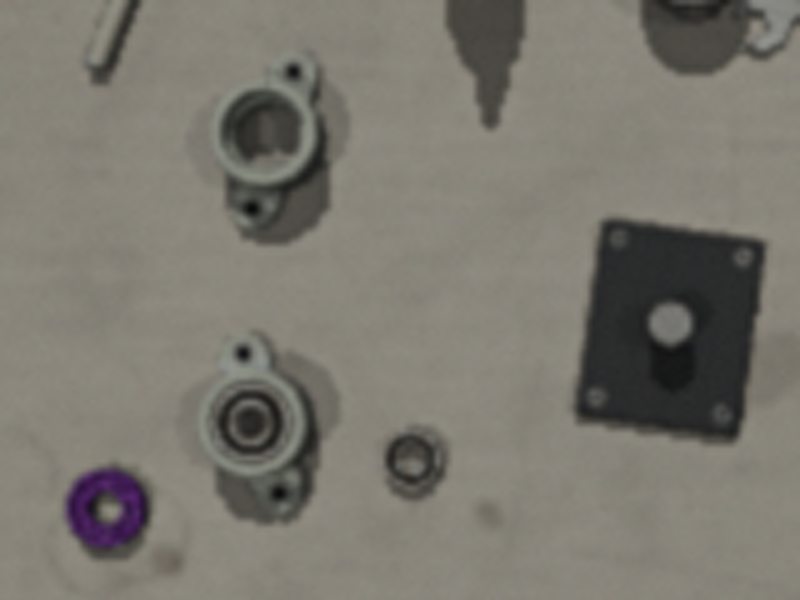

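Both cameras agree on the relative geometry. They give housing ≈ (0.442, 0.281), ear axis at 15°, post ≈ (0.4995, 0.0335) and tray ≈ (0.463, -0.28). Now a helper for the tool-frame shifts.

```bash
cat > d.py <<'E'
# usage: d.py yaw_deg x y z ... : tool-frame shifts (mm) through points with tool y at yaw
import sys
from h import *
o=r.get_obs();M=R.from_rotvec(o["orientation"]).as_matrix();p=o["tcp_pos"]
yaw=np.degrees(np.arctan2(M[1,1],M[0,1]));a=[float(v) for v in sys.argv[1:]]
print("t",o["clock"],"tcp",p.round(4),"yaw",yaw.round(2),"tilt",np.degrees(np.arccos(-M[2,0])).round(2),"F",o["contact_force"].round(1),"w",o["grip_width"].round(4),"j",o["joints"].round(2))
if a:
    print("turn about x",np.radians(yaw-a[0]).round(4)); y=np.radians(a[0])
    M=np.array([[0,np.cos(y),np.sin(y)],[0,np.sin(y),-np.cos(y)],[-1,0,0]])
    for q in np.array(a[1:]).reshape(-1,3):
        s=M.T@(q-p)*1000;print(q,"shift",s.round(1),"rows>=",(np.linalg.norm(s)/62.5).round(2));p=q
E
python3 d.py -75 .35 -.5 .30 .6 -.1 .30 .442 .281 .15 .442 .281 .01
python3 - <<'E'
from h import *
d=np.load("top0.npy");P=pts("top",d)
for y in np.arange(-.7,.5,.1):
    m=(abs(P[...,1]-y)<.05)&(d>0)
    print(round(y,1),[(x.round(1),P[m&(abs(P[...,0]-x)<.05)][:,2].max().round(2)) for x in np.arange(.2,.8,.1) if (m&(abs(P[...,0]-x)<.05)).any()])
E
```

```text
-0.7 [(np.float64(0.2), np.float64(0.37))]
-0.6 [(np.float64(0.2), np.float64(0.41)), (np.float64(0.3), np.float64(0.0)), (np.float64(0.4), np.float64(0.01)), (np.float64(0.5), np.float64(0.01)), (np.float64(0.6), np.float64(0.01)), (np.float64(0.7), np.float64(0.01)), (np.float64(0.8), np.float64(0.01))]
-0.5 [(np.float64(0.2), np.float64(0.01)), (np.float64(0.3), np.float64(0.01)), (np.float64(0.4), np.float64(0.01)), (np.float64(0.5), np.float64(0.01)), (np.float64(0.6), np.float64(0.01)), (np.float64(0.7), np.float64(0.01)), (np.float64(0.8), np.float64(0.01))]
-0.4 [(np.float64(0.2), np.float64(0.16)), (np.float64(0.3), np.float64(0.16)), (np.float64(0.4), np.float64(0.04)), (np.float64(0.5), np.float64(0.03)), (np.float64(0.6), np.float64(0.01)), (np.float64(0.7), np.float64(0.01)), (np.float64(0.8), np.float64(0.02))]
-0.3 [(np.float64(0.2), np.float64(0.17)), (np.float64(0.3), np.float64(0.16)), (np.float64(0.4), np.float64(0.04)), (np.float64(0.5), np.float64(0.04)), (np.float64(0.6), np.float64(0.01)), (np.float64(0.7), np.float64(0.01)), (np.float64(0.8), np.float64(0.06))
[... 1637 characters left out ...]
at64(0.3), np.float64(0.01)), (np.float64(0.4), np.float64(0.02)), (np.float64(0.5), np.float64(0.01)), (np.float64(0.6), np.float64(0.01)), (np.float64(0.7), np.float64(0.02)), (np.float64(0.8), np.float64(0.13))]Traceback (most recent call last):
  File "d.py", line 6, in <module>
    print("t",o["clock"],"tcp",p.round(4),"yaw",yaw.round(2),"tilt",np.degrees(np.arccos(-M[2,0])).round(2),"F",o["contact_force"].round(1),"w",o["grip_width"].round(4),"j",o["joints"].round(2))
                                                                                                                                                ^^^^^^^^^^^^^^^^^^^^^
AttributeError: 'float' object has no attribute 'round'
```

```bash
sed -i 's/o\["grip_width"\].round(4)/round(o["grip_width"],4)/' d.py
python3 d.py -75 .35 -.5 .30 .6 -.1 .30 .442 .281 .15 .442 .281 .01
```

```text
t 0.5 tcp [ 0.1511 -0.6579  0.2313] yaw -77.06 tilt 0.0 F [-0.   0.6 -0.6] w 0.0857 j [ 1.24  0.48  0.02  1.56 -0.01  1.11 -0.08]
turn about x -0.036
[ 0.35 -0.5   0.3 ] shift [ -68.7 -101.  -233. ] rows>= 4.21
[ 0.6 -0.1  0.3] shift [   0.  -321.7 -345. ] rows>= 7.55
[0.442 0.281 0.15 ] shift [ 150.  -408.9   54. ] rows>= 7.02
[0.442 0.281 0.01 ] shift [140.   0.   0.] rows>= 2.24
```

```bash
python3 -m pendant '[85,0,0,0,-0.036, 85,-13.7,-20.2,-46.6,0, 85,-13.7,-20.2,-46.6,0, 85,-13.7,-20.2,-46.6,0, 85,-13.7,-20.2,-46.6,0, 85,-13.7,-20.2,-46.6,0, 85,0,-35.7,-38.3,0, 85,0,-35.7,-38.3,0, 85,0,-35.7,-38.3,0, 85,0,-35.7,-38.3,0, 85,0,-35.7,-38.3,0, 85,0,-35.7,-38.3,0, 85,0,-35.7,-38.3,0, 85,0,-35.7,-38.3,0, 85,0,-35.7,-38.3,0]' 60
python3 d.py -75 .442 .281 .15 .442 .281 .01
```

```text
clock: 2.38
tcp_pos: [0.6006, -0.0992, 0.3001]
orientation: [2.081, 0.275, -2.08]
contact_force: [0.5, -1.4, 0.8]
grip_width: 0.0851
t 2.375 tcp [ 0.6006 -0.0992  0.3001] yaw -74.94 tilt 0.04 F [ 0.5 -1.4  0.8] w 0.0851 j [ 0.3   0.33 -0.31  1.62  0.11  1.2  -1.34]
turn about x 0.001
[0.442 0.281 0.15 ] shift [ 150.1 -408.3   54.8] rows>= 7.01
[0.442 0.281 0.01 ] shift [140.   0.   0.] rows>= 2.24
```

```bash
python3 -m pendant '[85,18.8,-51,6.8,0, 85,18.8,-51,6.8,0, 85,18.8,-51,6.8,0, 85,18.8,-51,6.8,0, 85,18.8,-51,6.8,0, 85,18.8,-51,6.8,0, 85,18.8,-51,6.8,0, 85,18.8,-51.3,6.8,0, 85,0,0,0,0]'
python3 d.py -75 .442 .281 .01
python3 - <<'E'
from h import *
for n in("top","scene"):
    p,d=viewer.grab_frame(n);np.save(n+"1.npy",d);cv2.imwrite(f"pics/{n}1.png",p[...,::-1])
p=cv2.imread("pics/scene1.png");cv2.imwrite("pics/c1.png",cv2.resize(p[130:300,140:340],None,fx=4,fy=3.5))
E
```

```text
clock: 3.5
tcp_pos: [0.4386, 0.284, 0.1486]
orientation: [2.075, 0.285, -2.079]
contact_force: [0.3, 0.2, 0.1]
grip_width: 0.0847
t 3.5 tcp [0.4386 0.284  0.1486] yaw -74.48 tilt 0.15 F [0.3 0.2 0.1] w 0.0847 j [-0.29  0.37 -0.49  1.97  0.22  0.85 -2.2 ]
turn about x 0.0091
[0.442 0.281 0.01 ] shift [138.6   3.8  -2.5] rows>= 2.22
```

View pics/c1.png

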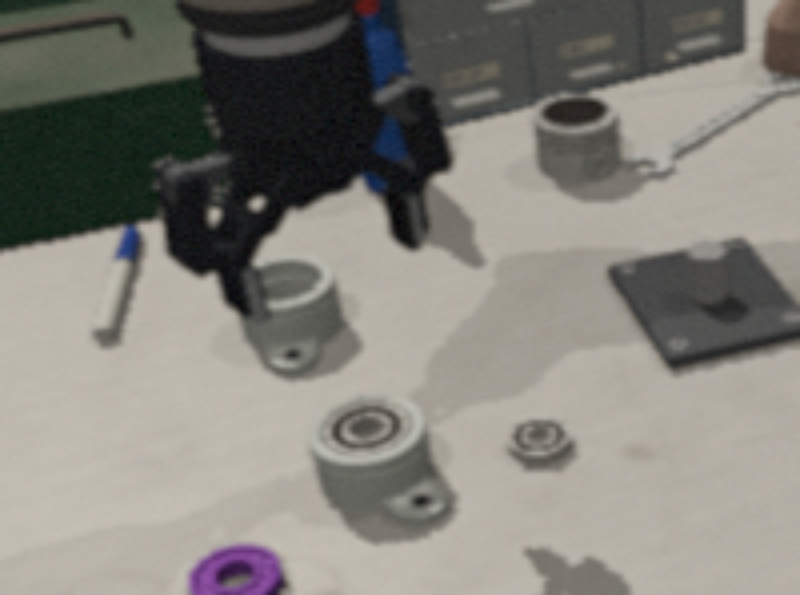

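The scene crop shows the open gripper above the loaded housing, with both fingers clear of everything around it. I'll descend, with a small correction on the way.

```bash
python3 -m pendant '[85,20,3.8,-2.5,0.009, 85,30,0,0,0, 85,30,0,0,0, 85,25,0,0,0, 85,15,0,0,0, 85,10,0,0,0, 85,5,0,0,0, 85,0,0,0,0]'
python3 d.py -75 .442 .281 .01
```

```text
clock: 4.6
tcp_pos: [0.4453, 0.2769, 0.0146]
orientation: [2.087, 0.265, -2.086]
contact_force: [-1.1, 0.2, -0.2]
grip_width: 0.0848
t 4.6 tcp [0.4453 0.2769 0.0146] yaw -75.52 tilt 0.02 F [-1.1  0.2 -0.2] w 0.0848 j [-0.37  0.58 -0.38  2.04  0.38  0.59 -2.33]
turn about x -0.009
[0.442 0.281 0.01 ] shift [ 4.6 -4.8  2.1] rows>= 0.11
```

```bash
python3 -m pendant '[85,5,-4.8,2,-0.009, 85,0,0,0,0, 85,0,0,0,0, 50,0,0,0,0, 50,0,0,0,0, 50,0,0,0,0, 50,0,0,0,0, 50,0,0,0,0]' 60
python3 d.py -75 .442 .281 .01
```

```text
clock: 5.6
tcp_pos: [0.4421, 0.2809, 0.0098]
orientation: [2.082, 0.273, -2.081]
contact_force: [-1.3, -1.2, 5.6]
grip_width: 0.063
t 5.6 tcp [0.4421 0.2809 0.0098] yaw -75.02 tilt 0.02 F [-1.3 -1.2  5.6] w 0.063 j [-0.38  0.58 -0.38  2.05  0.39  0.58 -2.34]
turn about x -0.0003
[0.442 0.281 0.01 ] shift [-0.2 -0.1  0. ] rows>= 0.0
```

```bash
python3 -m pendant '[50,10,0,0,0, 50,-20,0,0,0, 50,-35,0,0,0, 50,-40,0,0,0, 50,0,0,0,0]' ; python3 d.py -75 .4996 .0335 .095 .4996 .0335 .022
```

```text
clock: 6.22
tcp_pos: [0.4433, 0.2819, 0.0966]
orientation: [2.088, 0.276, -2.078]
contact_force: [-0.1, -0.3, -4.3]
grip_width: 0.0633
t 6.225 tcp [0.4433 0.2819 0.0966] yaw -75.03 tilt 0.28 F [-0.1 -0.3 -4.3] w 0.0633 j [-0.31  0.45 -0.46  2.01  0.29  0.75 -2.26]
turn about x -0.0005
[0.4996 0.0335 0.095 ] shift [  1.6 254.5   9.9] rows>= 4.07
[0.4996 0.0335 0.022 ] shift [73.  0.  0.] rows>= 1.17
```

My first row went 10 mm down where I meant up, so the housing may have slipped in the grip. I'll move over beside the post and measure it there.

```bash
python3 -m pendant '[50,-10,50.5,2,0, 50,0,51,2,0, 50,0,51,2,0, 50,0,51,2,0, 50,0,51,2,0, 50,0,0,0,0, 50,0,0,0,0, 50,0,0,0,0]' ; python3 d.py -75 .4996 .0335 .095
python3 - <<'E'
from h import *
for n in("top","scene"):
    p,d=viewer.grab_frame(n);np.save(n+"2.npy",d);cv2.imwrite(f"pics/{n}2.png",p[...,::-1])
    print(n,[(round(a["score"],2),np.round(a["location"],3).tolist()) for a in nets.look_for("housing_mid",n)])
p=cv2.imread("pics/scene2.png");cv2.imwrite("pics/c2.png",cv2.resize(p[120:260,240:420],None,fx=4.2,fy=4.2))
E
```

```text
clock: 7.22
tcp_pos: [0.4974, 0.0339, 0.1037]
orientation: [2.079, 0.277, -2.082]
contact_force: [-0.6, 0.6, -5.3]
grip_width: 0.0628
t 7.225 tcp [0.4974 0.0339 0.1037] yaw -74.87 tilt 0.08 F [-0.6  0.6 -5.3] w 0.0628 j [ 0.15  0.39 -0.42  2.06  0.23  0.73 -1.72]
turn about x 0.0023
[0.4996 0.0335 0.095 ] shift [ 8.7  1.  -2. ] rows>= 0.14
top []
scene [(0.64, [0.467, 0.039, 0.123])]
```

View pics/c2.png

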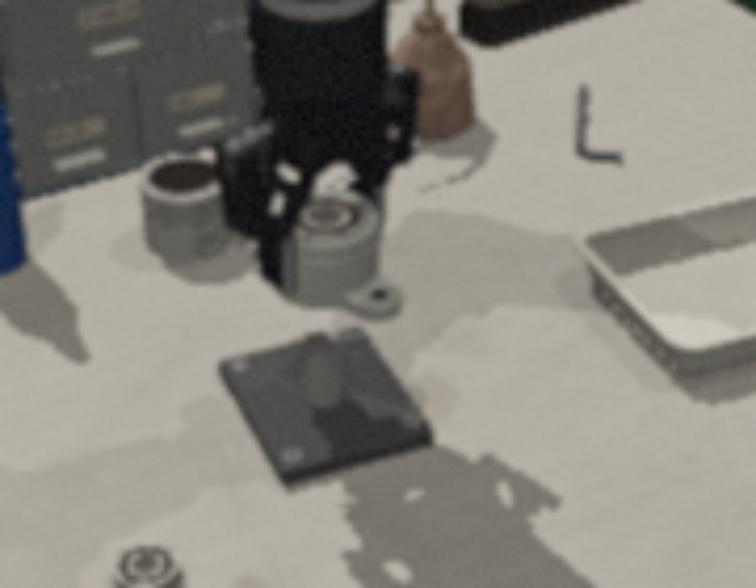

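Run:
```python
from h import *
P0=pts("scene",np.load("scene0.npy"));
P=pts("scene",np.load("scene2.npy"));p=cv2.imread("pics/scene2.png").astype(int)
m=(np.hypot(P[...,0]-.497,P[...,1]-.034)<.07)&(P[...,2]>.07)&(P[...,2]<.16)&(p.min(-1)>70)
Q=P[m];h,e=np.histogram(Q[:,2],np.arange(.07,.16,.004));print(list(zip(e.round(3),h)))
z=e[:-1][e[:-1]>.11][np.argmax(h[e[:-1]>.11])]
T=Q[(Q[:,2]>z-.004)&(Q[:,2]<z+.008)]
print(T.mean(0),np.median(T[:,2]),cv2.minEnclosingCircle(T[:,:2].astype(np.float32)))
for k in range(3):print(np.percentile(T[:,k],[2,50,98]).round(4))
```

```text
[(np.float64(0.07), np.int64(0)), (np.float64(0.074), np.int64(0)), (np.float64(0.078), np.int64(0)), (np.float64(0.082), np.int64(0)), (np.float64(0.086), np.int64(0)), (np.float64(0.09), np.int64(0)), (np.float64(0.094), np.int64(0)), (np.float64(0.098), np.int64(29)), (np.float64(0.102), np.int64(39)), (np.float64(0.106), np.int64(96)), (np.float64(0.11), np.int64(34)), (np.float64(0.114), np.int64(29)), (np.float64(0.118), np.int64(39)), (np.float64(0.122), np.int64(28)), (np.float64(0.126), np.int64(38)), (np.float64(0.13), np.int64(39)), (np.float64(0.134), np.int64(44)), (np.float64(0.138), np.int64(145)), (np.float64(0.142), np.int64(75)), (np.float64(0.146), np.int64(4)), (np.float64(0.15), np.int64(5)), (np.float64(0.154), np.int64(5))]
[0.48477554 0.03028767 0.14045082] 0.1411035289844934 ((0.49619388580322266, 0.03285503387451172), 0.04486439749598503)
[0.4623 0.481  0.5174]
[0.0037 0.0292 0.0601]
[0.1343 0.1411 0.1436]
```

```bash
python3 -m pendant '[50,15,-0.5,-1.8,0, 50,20,0,0,0, 50,20,0,0,0, 50,12,0,0,0, 50,6,0,0,0, 50,0,0,0,0, 50,0,0,0,0]' ; python3 d.py -75 .4996 .0335 .022
```

```text
clock: 8.3
tcp_pos: [0.5003, 0.0336, 0.0319]
orientation: [2.083, 0.274, -2.081]
contact_force: [0.0, 0.0, -5.1]
grip_width: 0.0633
t 8.3 tcp [0.5003 0.0336 0.0319] yaw -75.0 tilt 0.07 F [ 0.   0.  -5.1] w 0.0633 j [ 0.1   0.52 -0.36  2.09  0.32  0.58 -1.79]
turn about x -0.0001
[0.4996 0.0335 0.022 ] shift [ 9.9 -0.1  0.7] rows>= 0.16
```

```bash
python3 -m pendant '[50,4,0,0.7,0, 50,4,0,0,0, 50,0,0,0,0, 50,0,0,0,0]'; python3 -m pendant '[50,2,0,0,0, 50,0,0,0,0, 50,0,0,0,0]' | grep -E "tcp|force"
```

```text
clock: 8.8
tcp_pos: [0.4992, 0.0333, 0.0235]
orientation: [2.082, 0.274, -2.082]
contact_force: [-0.2, 0.4, -3.7]
grip_width: 0.0633
tcp_pos: [0.4991, 0.0333, 0.0214]
contact_force: [0.6, 0.4, -4.2]
```

```bash
python3 -m pendant '[50,2,0,0,0, 50,0,0,0,0, 50,0,0,0,0]' | grep -E "tcp|force"
```

```text
tcp_pos: [0.499, 0.0333, 0.0194]
contact_force: [-0.3, 0.3, -3.8]
```

```bash
python3 -m pendant '[50,2,0,0,0, 50,0,0,0,0, 50,0,0,0,0]' | grep -E "tcp|force"
```

```text
tcp_pos: [0.4991, 0.0333, 0.018]
contact_force: [-3.3, -0.4, 4.9]
```

```bash
python3 -m pendant '[50,1.5,0,0,0, 50,0,0,0,0, 50,0,0,0,0]' | grep -E "tcp|force|clock"
```

```text
clock: 10.3
tcp_pos: [0.4991, 0.0333, 0.0178]
contact_force: [-9.4, -0.8, 23.1]
```

```bash
python3 -m pendant '[50,-1.5,0,0,0, 85,0,0,0,0, 85,0,0,0,0, 85,0,0,0,0, 85,-15,0,0,0, 85,-30,0,0,0, 85,-40,0,0,0, 85,-50,0,0,0, 85,0,0,0,0, 85,0,0,0,0]'
python3 - <<'E'
from h import *
for n in("top","scene"):
    p,d=viewer.grab_frame(n);np.save(n+"3.npy",d);cv2.imwrite(f"pics/{n}3.png",p[...,::-1]);P=pts(n,d)
    for l,a,b in(("top",.062,.074),("boss",.048,.0605)):
        Q=P[(np.hypot(P[...,0]-.498,P[...,1]-.034)<.045)&(P[...,2]>a)&(P[...,2]<b)]
        if len(Q)>4:print(n,l,len(Q),Q.mean(0).round(4),cv2.minEnclosingCircle(Q[:,:2].astype(np.float32)),np.median(Q[:,2]))
p=cv2.imread("pics/scene3.png");cv2.imwrite("pics/c3.png",cv2.resize(p[120:260,240:420],None,fx=4.2,fy=4.2))
E
python3 d.py -75 .499 .0333 .06
```

```text
clock: 11.55
tcp_pos: [0.4989, 0.0331, 0.1528]
orientation: [2.082, 0.274, -2.081]
contact_force: [0.0, 0.3, -0.1]
grip_width: 0.085
scene top 160 [0.4943 0.0315 0.0651] ((0.4955688714981079, 0.031009454280138016), 0.02516852505505085) 0.06511130060606468
scene boss 194 [0.4827 0.0394 0.0546] ((0.49311885237693787, 0.03381245210766792), 0.03271981701254845) 0.05489565522025169
t 11.65 tcp [0.4982 0.0331 0.1516] yaw -75.0 tilt 0.11 F [ 0.2 -0.1 -0.1] w 0.085 j [ 0.19  0.33 -0.45  2.02  0.19  0.84 -1.68]
turn about x 0.0001
[0.499  0.0333 0.06  ] shift [91.6  0.  -0.9] rows>= 1.47
```

View pics/c3.png

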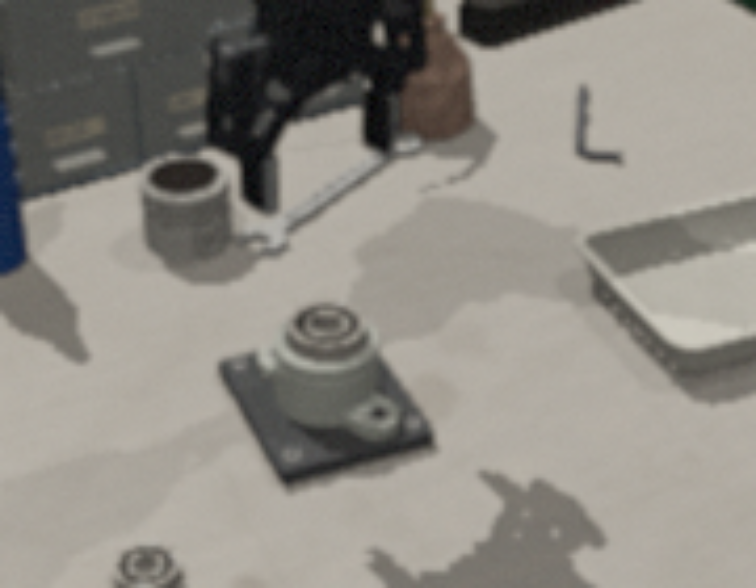

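The housing is down (its top is at 55 mm) and the bearing stands about 10 mm proud. Next I'll narrow the fingers to 58 mm, descend around the bearing and feel for the boss top.

```bash
python3 -m pendant '[58,20,0,0,0, 58,30,0,0,0, 58,25,0,0,0, 58,15,0,0,0, 58,0,0,0,0, 58,0,0,0,0]' 40; python3 -m pendant '[58,3,0,0,0, 58,0,0,0,0, 58,0,0,0,0]'| grep -E "tcp|force|width"
```

```text
clock: 12.4
tcp_pos: [0.4995, 0.0335, 0.0629]
orientation: [2.082, 0.274, -2.081]
contact_force: [0.3, -0.7, -0.4]
grip_width: 0.058
tcp_pos: [0.4992, 0.0333, 0.0597]
contact_force: [-0.3, 0.5, -0.3]
grip_width: 0.0582
```

```bash
python3 -m pendant '[58,3,0,0,0, 58,0,0,0,0, 58,0,0,0,0]'| grep -E "tcp|force|width"
```

```text
tcp_pos: [0.499, 0.0333, 0.0563]
contact_force: [-0.3, 0.1, 0.3]
grip_width: 0.058
```

```bash
python3 -m pendant '[58,2,0,0,0, 58,0,0,0,0, 58,0,0,0,0]'| grep -E "tcp|force|width"
python3 - <<'E'
from h import *
p,d=viewer.grab_frame("scene");cv2.imwrite("pics/c4.png",cv2.resize(p[130:240,270:390,::-1],None,fx=5,fy=5,interpolation=cv2.INTER_CUBIC))
E
```

```text
tcp_pos: [0.4991, 0.0333, 0.0544]
contact_force: [-0.3, -0.5, 0.6]
grip_width: 0.0577
```

View pics/c4.png

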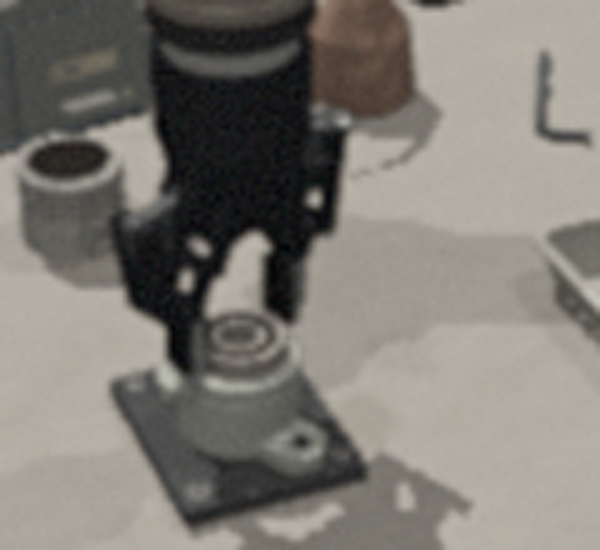

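The picture shows the fingers straddling the raised bearing (about 237,335), with the tips near the boss rim and no contact yet.

```bash
python3 -m pendant '[58,2,0,0,0, 58,0,0,0,0, 58,0,0,0,0]'| grep -E "tcp|force|width"
```

```text
tcp_pos: [0.499, 0.0333, 0.0524]
contact_force: [-0.3, 0.5, -0.2]
grip_width: 0.0583
```

```bash
python3 -m pendant '[58,2,0,0,0, 58,0,0,0,0, 58,0,0,0,0]'| grep -E "tcp|force|width|clock"
```

```text
clock: 14.32
tcp_pos: [0.4993, 0.0334, 0.0514]
contact_force: [-4.0, -0.7, 12.1]
grip_width: 0.0583
```

```bash
python3 -m pendant '[58,-4,0,0,0, 58,0,0,0,0, 30,0,0,0,0, 30,0,0,0,0, 30,0,0,0,0, 30,0,0,0,0]' 40;  python3 -m pendant '[30,-3,0,0,0, 30,-5,0,0,0, 30,0,0,0,0]'
```

```text
clock: 15.08
tcp_pos: [0.4991, 0.0332, 0.0547]
orientation: [2.082, 0.274, -2.082]
contact_force: [-1.1, -0.3, 6.5]
grip_width: 0.0446
clock: 15.45
tcp_pos: [0.4993, 0.0334, 0.0627]
orientation: [2.082, 0.274, -2.081]
contact_force: [0.0, -0.2, -0.6]
grip_width: 0.0444
```

```bash
python3 -m pendant '[30,-5,0,0,0, 30,-10,0,0,0, 30,0,0,0,0, 30,0,0,0,0]'
python3 - <<'E'
from h import *
p,d=viewer.grab_frame("scene");cv2.imwrite("pics/c5.png",cv2.resize(p[130:240,270:390,::-1],None,fx=5,fy=5,interpolation=cv2.INTER_CUBIC))
E
```

```text
clock: 15.95
tcp_pos: [0.4991, 0.0332, 0.0776]
orientation: [2.082, 0.274, -2.081]
contact_force: [-0.5, 0.1, -1.2]
grip_width: 0.0444
```

View pics/c5.png

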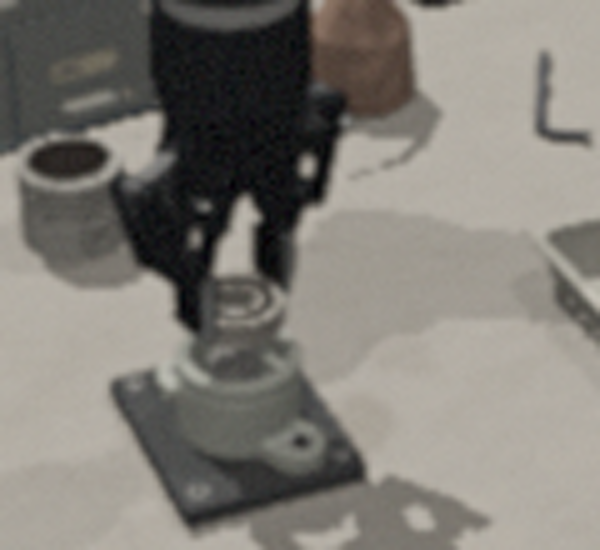

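The bearing is held level above the empty recess and the housing stayed down. Now to the tray.

```bash
python3 -m pendant '[30,-20,0,0,0, 30,-30,0,0,0, 30,0,0,0,0, 30,0,0,0,0]'; python3 d.py -75 .465 -.28 .128 .465 -.28 .0095
```

```text
clock: 16.5
tcp_pos: [0.4985, 0.0331, 0.1268]
orientation: [2.081, 0.274, -2.083]
contact_force: [-0.9, 0.9, -2.3]
grip_width: 0.0444
t 16.5 tcp [0.4985 0.0331 0.1268] yaw -75.01 tilt 0.05 F [-0.9  0.9 -2.3] w 0.0444 j [ 0.18  0.36 -0.44  2.04  0.22  0.78 -1.7 ]
turn about x -0.0001
[ 0.465 -0.28   0.128] shift [ -1.2 293.8 113.4] rows>= 5.04
[ 0.465  -0.28    0.0095] shift [118.5   0.    0. ] rows>= 1.9
```

```bash
python3 -m pendant '[30,0,20,8,0, 30,0,36,14,0, 30,0,36,14,0, 30,0,36,14,0, 30,0,36,14,0, 30,0,36,14,0, 30,0,36,14,0, 30,0,36,14,0, 30,0,22,8,0, 30,0,0,0,0, 30,0,0,0,0, 30,20,0,0,0, 30,25,0,0,0, 30,25,0,0,0, 30,20,0,0,0, 30,10,0,0,0, 30,0,0,0,0, 30,0,0,0,0]'; python3 d.py -75 .465 -.28 .0095
python3 - <<'E'
from h import *
p,d=viewer.grab_frame("scene");cv2.imwrite("pics/c6.png",cv2.resize(p[120:240,350:490,::-1],None,fx=5,fy=5,interpolation=cv2.INTER_CUBIC))
E
```

```text
clock: 18.75
tcp_pos: [0.4657, -0.2801, 0.0281]
orientation: [2.082, 0.274, -2.08]
contact_force: [0.5, -0.5, -1.1]
grip_width: 0.0445
t 18.75 tcp [ 0.4657 -0.2801  0.0281] yaw -74.98 tilt 0.07 F [ 0.5 -0.5 -1.1] w 0.0445 j [ 0.65  0.56 -0.28  2.    0.26  0.61 -1.11]
turn about x 0.0004
[ 0.465  -0.28    0.0095] shift [18.6 -0.2  0.6] rows>= 0.3
```

View pics/c6.png

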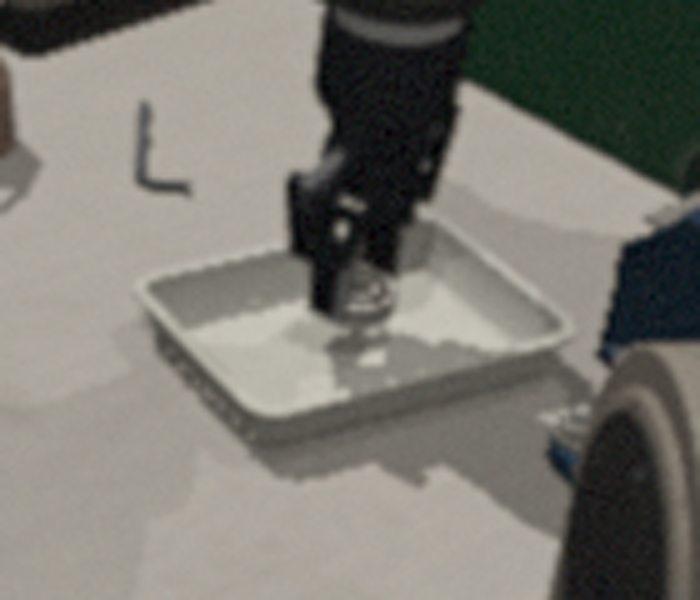

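The bearing (about 365,295) is inside the tray near its centre and still held level. I'll creep down to the floor.

```bash
python3 -m pendant '[30,10,0,0,0, 30,6,0,0,0, 30,0,0,0,0, 30,0,0,0,0]'| grep -E "tcp|force|width"; python3 -m pendant '[30,2,0,0,0, 30,0,0,0,0, 30,0,0,0,0]'| grep -E "tcp|force|width"
```

```text
tcp_pos: [0.4651, -0.2801, 0.0114]
contact_force: [0.0, -0.9, -0.4]
grip_width: 0.0443
tcp_pos: [0.4651, -0.2802, 0.0095]
contact_force: [0.5, 0.1, -1.2]
grip_width: 0.0444
```

```bash
python3 -m pendant '[30,2,0,0,0, 30,0,0,0,0, 30,0,0,0,0]'| grep -E "tcp|force|width"
```

```text
tcp_pos: [0.465, -0.2802, 0.0074]
contact_force: [-0.1, -0.6, -1.5]
grip_width: 0.0447
```

```bash
python3 -m pendant '[30,1.5,0,0,0, 30,0,0,0,0, 30,0,0,0,0]'| grep -E "tcp|force|width"
```

```text
tcp_pos: [0.4651, -0.2803, 0.0062]
contact_force: [-2.0, 0.8, 5.6]
grip_width: 0.0442
```

```bash
python3 -m pendant '[30,1.5,0,0,0, 30,0,0,0,0, 30,0,0,0,0]'| grep -E "tcp|force|width|clock"
```

```text
clock: 20.8
tcp_pos: [0.4651, -0.2803, 0.006]
contact_force: [-5.3, 2.7, 20.4]
grip_width: 0.0445
```

The bearing is on the floor of the tray. I'll release it and retreat.

```bash
python3 -m pendant '[30,-1.5,0,0,0, 52,0,0,0,0, 62,0,0,0,0, 62,0,0,0,0, 62,-5,0,0,0, 62,-20,0,0,0, 62,-40,0,0,0, 62,-50,0,0,0, 62,-50,0,0,0, 62,0,0,0,0, 62,0,0,0,0, 62,0,0,0,0]'
python3 - <<'E'
from h import *
p,d=viewer.grab_frame("scene");P=pts("scene",d)
b=[(round(a["score"],2),np.round(a["location"],3).tolist()) for a in nets.look_for("bearing_mid","scene")];print(b)
Q=P[(np.hypot(P[...,0]-.463,P[...,1]+.28)<.04)&(P[...,2]>.012)&(P[...,2]<.035)];print("bearing",len(Q),np.percentile(Q,[2,50,98],axis=0).round(4).tolist())
Q=P[(np.hypot(P[...,0]-.498,P[...,1]-.034)<.045)&(P[...,2]>.045)&(P[...,2]<.08)];print("boss",len(Q),cv2.minEnclosingCircle(Q[:,:2].astype(np.float32)),np.percentile(Q[:,2],[50,90,99]))
cv2.imwrite("pics/c7.png",cv2.resize(p[120:250,270:490,::-1],None,fx=3.6,fy=3.6,interpolation=cv2.INTER_CUBIC))
E
```

```text
clock: 22.3
tcp_pos: [0.4641, -0.2798, 0.1695]
orientation: [2.08, 0.276, -2.085]
contact_force: [0.2, 0.5, 0.3]
grip_width: 0.0624
[(0.75, [0.418, 0.192, 0.011]), (0.72, [0.46, -0.275, 0.013]), (0.58, [0.382, 0.375, 0.012])]
bearing 137 [[0.4379, -0.302, 0.0122], [0.459, -0.2801, 0.0162], [0.4833, -0.2572, 0.0187]]
boss 318 ((0.49391213059425354, 0.03259266912937164), 0.03237364441156387) [0.05244302 0.05631776 0.05786467]
```

View pics/c7.png

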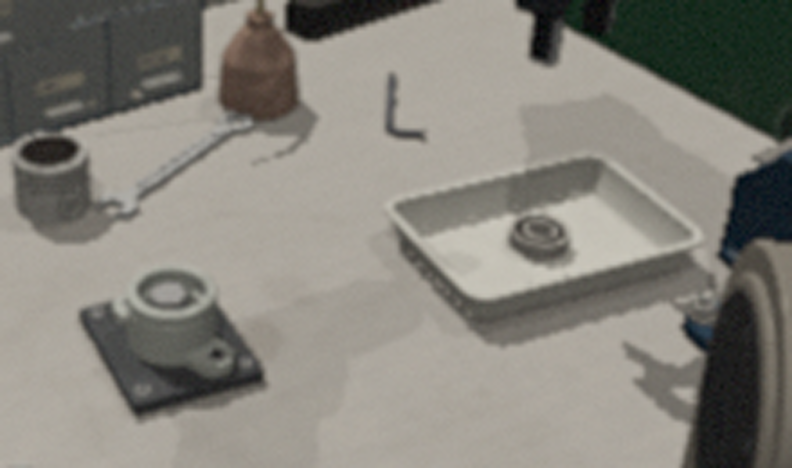

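The picture shows the bearing flat at about (540,235), central in the tray, and the housing down on the stand at about (172,310). The gripper is clear of both, so I'm handing in.

```bash
python3 -c "
from bench import r
print(r.hand_in())"
```

```text
the job is handed in; nothing more can be done
None
```

The job is handed in, with about 22 s of the 51 s used. I set the loaded housing down over the post until it met the base, which pushed the bearing up about 10 mm. I then lifted the bearing off and lowered it onto the tray floor until I felt contact before letting go.

**Last checks:**
- **Bearing:** it looks flat, a few mm from the tray centre. Its top measured 16–19 mm high, against about 20 mm expected; the depth readings on the tray floor also run low, by about 4 mm.
- **Housing:** its top measured about 56 mm high, which is where it should be when fully down. Its position is within about 4 mm of the post, and the picture shows it sitting level.
- **Robot:** the gripper is 0.17 m up and reads no contact force.

**Slips and disagreements:**
- **Wrong-way row:** after gripping the housing, I typed one row 10 mm down instead of up. The housing slid about 4 mm in the grip; I measured that before placing it and lowered it by feel, so it still went fully down. The force during that row was not recorded.
- **Camera offset:** the two cameras differ by about 5 mm in x, but they agree on relative positions.
- **Grip width:** the gripper read 44.5 mm on the 47 mm bearing, yet the bearing hung level and did not slip.

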